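Deburr the lamp socket's rim

TASK

Take the dust cap off the lamp socket and stand it, knob up, on a bare patch of the deck. With the square-handled deburring tool from the rack, run its sprung ball nose in one full circle round the inner edge of the socket's mouth, clockwise seen from above, starting and finishing at the side where the bracket's upright stands, with light, steady contact all the way: the spring partly pressed in, never to its stop. Then hang the tool back in the rack hole it came from; do not shove or tip anything else.

Things in the scene. Friction and masses are not known exactly. Their poses are not given: they have to be found in the camera images.
- socket: brass lamp socket on a steel bracket, bolted to the deck (it cannot move). Origin on the deck under the socket's axis, z up. Foot plate 100 (x) by 70 (y) by 6 high; upright brass shell, outside diameter 54, open at the top; the bracket's flat steel upright (5 thick, 44 wide, top 88 above the deck) stands beside the shell at local +x, its middle 40 from the axis, with two cross straps to the shell
- rim (a point): centre of the socket's mouth, on its axis, level with the flat top of the rim, 100 above the deck; axes as the socket's: its +x points to the bracket upright. Bore diameter 40, depth 40, wall 7, edges sharp
- cap: loose aluminium dust cap on the socket at the start, 90 g. Origin at the centre of its underside, z up. From below: spigot diameter 33, 0 to 6 (sits loosely in the bore); flange diameter 58, 6 to 12 (rests on the rim, so its origin is then 94 above the deck); neck diameter 16, 12 to 20; round knob diameter 26, 20 to 47. It stands steadily on its spigot
- deburrer: deburring tool, about 190 g, hanging upright in one of the rack's two holes: the one with the SQUARE handle. Origin on its axis at the underside of its collar, z up along the handle. Collar diameter 38, 0 to 6 (rests on the rack); square handle 24 by 24, faces square to its x and y, 6 to 66; below the collar a sleeve diameter 16 down to -50, then the sprung nose: a thin stem and a ball of diameter 12 centred at -70 when relaxed (lowest point -76)
- nose_ball (a point): centre of the deburring tool's nose ball (diameter 12)
- nose (a joint): how far the nose is pushed up into the sleeve, m: 0 relaxed (pre-load about 0.75 N), stop at 0.010 (about 3.25 N), spring 250 N/m
- rack: steel tool rack bolted to the deck (it cannot move). Origin on the deck under its centre, z up. Flat plate 70 (x) by 160 (y), 8 thick, top 100 above the deck, on two end walls at y = +-77; two round through holes of diameter 26 at (0, +35) and (0, -35)
- brush: bystander: wire brush hanging in the rack's other hole: ROUND handle diameter 30, its top 50 above the rack plate; origin at its collar's underside; below the plate it reaches down 67
- bulb0: bystander: frosted glass lamp bulb standing upright on its brass base: base diameter 37, glass diameter 64, height 106; origin at the centre of its underside
- bulb1: bystander: frosted glass lamp bulb standing upright on its brass base: base diameter 37, glass diameter 64, height 106; origin at the centre of its underside
- bulb2: bystander: frosted glass lamp bulb standing upright on its brass base: base diameter 37, glass diameter 64, height 106; origin at the centre of its underside
- insulator: bystander: yellow ceramic insulator standing upright, diameter 60, height 80; origin at the centre of its underside
- dish: bystander: chrome reflector dish, open side up, rim diameter 120, height 36; origin at the centre of its underside
- torch: bystander: black iron torch body lying on the deck along its own x, 145 long (from -80 to +65), 52 wide, 45 high; origin on the deck under its axis
Not all that is in view belongs to the job. Several things have the shape of the cap; the one meant has the colours described above. Leave any red look-alike of the socket alone.

How it is judged:
By the outcome, as a careful person would: the job done as asked, in the order asked, and still so for the second after the job is handed in, with the robot touching nothing.
It also fails if it takes over 72 s, if anything falls off the work surface, if the arm or the gripper's body presses on something with over 40 N, if the wrist force passes 120 N, or if a joint passes its speed limit or range.

ROBOT

A 7-joint arm with a two-finger parallel gripper is mounted at the origin on the work surface. World frame = base frame: x ahead of the robot, y to its left, z up, the work surface at z = 0. Lengths are in m, angles in rad, forces in N, time in s.
With the tool pointing down it reaches from about 0.425 to 0.925 m from the base axis. Payload 6.8 kg.
Tool frame: the origin (TCP) lies midway between the tips of the shut fingers; the grasp point (between the pads) lies 19 mm behind it; z points along the fingers, y is the direction in which the jaws open and shut (so a half turn about z gives the same grasp; the last joint's range is limited). The gripper opens to 85 mm and grips with 20 to 120 N. Pads are 22 mm wide; open, the fingers measure 114 mm over their backs; the gripper's body (76 mm by 85 mm) begins 54 mm behind the grasp point. The pads swing forward as they close: fully open they stand 13 mm farther back than shut.
Start: joints at [-1.355, 0.477, 0.022, 1.555, -0.011, 1.109, -0.083], TCP at [0.215, 0.64, 0.231] pointing down, gripper open.
Joint ranges: [-2.96, 2.96], [-0.34, 2.1], [-1.41, 1.46], [0.24, 2.44], [-1.37, 4.51], [0.17, 1.92], [-2.96, 2.96]. Speed limits (rad/s): [2.39, 2.39, 3.14, 3.14, 3.14, 3.14, 3.14].

INTERFACE

Orientations are given as a unit quaternion [w, x, y, z].
In Python, from station import readout, eyes, ticket gives the robot as it stands. The module is installed in compiled form; this text tells all that it offers.
- The arm moves only by the shell command python3 -m crank 'ROWS' [FORCE]. ROWS is JSON, a list of rows, each an object of numbers: "jaw": the opening in per cent of the stroke, from 0 (shut) to 100 (fully open); "x", "y", "z": the shift along the tool's x, y, z in mm; "ax", "ay", "az": the turn, a rotation vector about the tool's x, y, z in degrees. In form: [{"jaw": .., "x": .., "y": .., "z": .., "ax": .., "ay": .., "az": ..}, ...]. A call has 1 to 12 rows; each row shifts and turns the commanded pose from where the row before left it, along the tool's axes as they then stand; what a row does not reach is not made up. A row lasts 1/8 s, in which the tool goes at most 62.5 mm and 10.7 degrees, less where a joint would pass 70% of its speed; a pose out of reach is approached as far as the arm can. A call with a gripper value outside its range is refused whole. The fingers move at their own pace and stop on an object; FORCE is the grip in N (left out, the last holds). Time passes only in rows, so rows that do not move let the fingers close. It gives the time, the measured TCP pose, the force and the opening at its end, in the units of the state.
- readout.get_obs(): the state, without advancing time (a new reading comes with each control period).
- eyes.read_camera(name): name is "scene" or "top" or "wrist"; returns (picture, depth): 420x560x3 uint8, red, green, blue; 420x560 float32, m along the optical axis (not along the pixel's ray), 0 where there is no reading.
- eyes.calibration(name): a dict with "fx", "fy", "cx", "cy" (pixels), "R" (3x3) and "t" (3): a world point X has camera coordinates R X + t. Camera axes: x right, y down, z forward; pixel columns grow to the right and rows downward; lengths in m; the calibration is good to about 2 mm. A picture is of the moment at which its call begins: read the wrist's pose just before it. calibration takes no time and is no camera call; for the wrist camera it gives the pose at the moment of the call.
- ticket.hand_in(): hands the job in, once; it reports no verdict.
The state is a dict: "t": time; "q": joint angles; "joint_vel": joint speeds; "joint_torque": joint torques, N m; "eef_pos": TCP position; "tool_rot": TCP orientation; "contact_force": force on the tool from outside, world axes, zero at the start; "torque": the same for the moment, N m; "gripper_width": opening from 0.0 (shut) to 1.0 (fully open).
Only numpy, scipy, OpenCV 4.12 (cv2) and the standard library are available. Lean on these libraries where they do the work, as an engineer would, in place of code of your own. Each camera call takes 0.05 s, during which the arm holds its last target. There are 200 camera calls.

## Working session

There is one attempt and no reset: what is moved stays moved. The work goes in short steps, Python scripts to look and compute and a shell command to move; the robot and the scene stay as the last step left them, time stands still between calls to the robot, and variables do not carry over. Pictures are saved under pics/ and viewed, about 8 in all and at most 12, crops included, and the job is handed in when it is done.

```bash
mkdir -p pics; ls
cat > h.py <<'E'
import numpy as np, cv2, json
from station import readout, eyes, ticket
def snap(n):
    c=eyes.calibration(n); im,d=eyes.read_camera(n)
    np.savez(''+n+'.npz',im=im,d=d,**{k:np.array(c[k]) for k in c}); return im,d,c
def load(n):
    z=np.load(''+n+'.npz'); return z['im'],z['d'],z
def cloud(d,c):
    v,u=np.mgrid[:d.shape[0],:d.shape[1]]
    P=np.stack([(u-c['cx'])/c['fx']*d,(v-c['cy'])/c['fy']*d,d],-1)
    return (P-np.array(c['t']))@np.array(c['R'])
def ray(u,v,c,z):
    R=np.array(c['R']);t=np.array(c['t']);o=-R.T@t
    r=R.T@np.array([(u-c['cx'])/c['fx'],(v-c['cy'])/c['fy'],1]); return o+r*(z-o[2])/r[2]
def save(im,n,s=1.4):
    cv2.imwrite('pics/'+n,cv2.resize(im[...,::-1],None,fx=s,fy=s,interpolation=cv2.INTER_AREA if s<1 else cv2.INTER_LINEAR))
E
python3 - <<'E'
from h import *
for n in('top','scene'):
    im,d,c=snap(n); save(im,n+'0.png'); print(n,c)
o=readout.get_obs();print({k:np.round(o[k],3) for k in o})
E
```

```text
pics
top {'fx': 429.2153331421695, 'fy': 429.2153331421695, 'cx': 284.81142479896914, 'cy': 211.87826952804082, 'R': array([[-0.00481955, -0.99987953, -0.01475477],
       [-0.98422895,  0.00735228, -0.1767465 ],
       [ 0.17683369,  0.01367023, -0.98414581]]), 't': array([-0.02951307,  0.59821966,  1.01072551])}
scene {'fx': 527.1254129303082, 'fy': 527.1254129303082, 'cx': 276.4576765911949, 'cy': 203.67355866797, 'R': array([[ 0.05230011,  0.99845487, -0.01877667],
       [ 0.58771194, -0.04597554, -0.80776291],
       [-0.80737808,  0.03121082, -0.58920838]]), 't': array([ 0.01980739, -0.26250733,  1.98036918])}
{'t': np.float64(0.1), 'q': array([-1.355,  0.478,  0.022,  1.556, -0.012,  1.109, -0.083]), 'joint_vel': array([ 0.001, -0.003, -0.001, -0.002,  0.   ,  0.   ,  0.   ]), 'joint_torque': array([ 4.0000e-03, -5.9776e+01,  1.6140e+00, -2.8195e+01,  1.3000e-02,
        5.0000e-03, -0.0000e+00]), 'eef_pos': array([0.215, 0.639, 0.23 ]), 'tool_rot': array([-0.   ,  0.161,  0.987, -0.001]), 'contact_force': array([-0.803,  1.159, -0.893]), 'torque': array([ 0.003,  0.004, -0.017]), 'gripper_width': np.float64(0.999)}
```

View pics/top0.png

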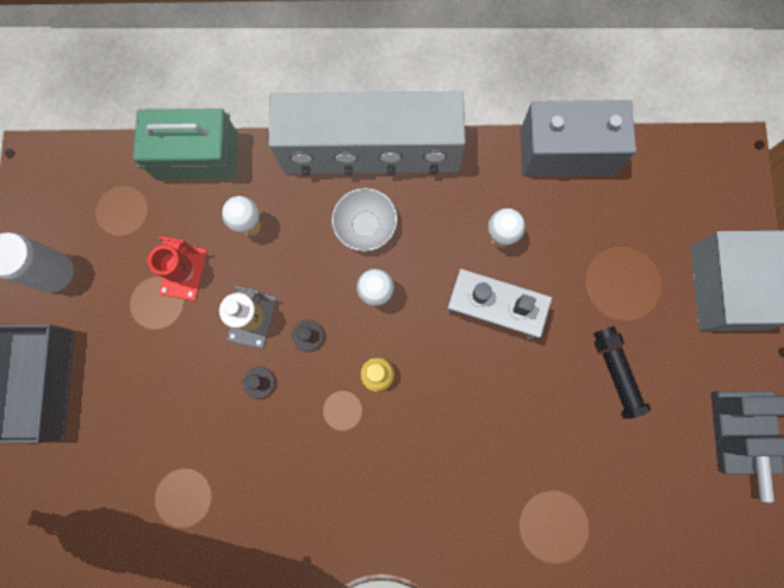

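View pics/scene0.png

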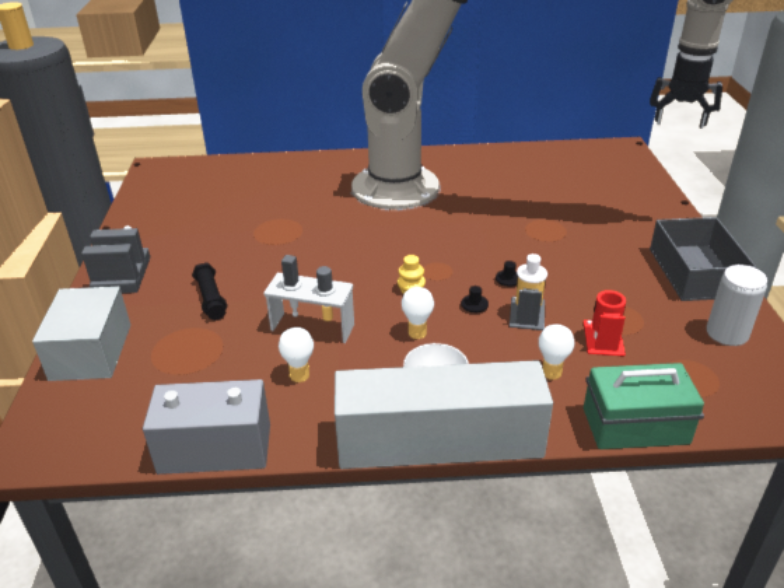

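The top view shows, in 784x588 pixels: the capped socket at (238,309), its upright at about (257,293), the red look-alike at (165,262), dark cap look-alikes at (307,335) and (258,382), and the rack with its square handle at (524,305) and round handle at (482,293). Now I'll measure.

Run:
```python
from h import *
for n in('top','scene'):
    im,d,c=load(n); P=cloud(d,c); hsv=cv2.cvtColor(im,cv2.COLOR_RGB2HSV)
    z=P[...,2]; ok=d>0
    def box(x0,x1,y0,y1,z0,z1): return ok&(P[...,0]>x0)&(P[...,0]<x1)&(P[...,1]>y0)&(P[...,1]<y1)&(z>z0)&(z<z1)
    if n=='top':
        for nm,(u,v) in dict(cap=(238,309),sq=(524,305),rd=(482,293),bulbc=(375,287),ins=(377,375),bk1=(307,335),bk2=(258,382),upr=(257,293),red=(165,262)).items():
            print(nm,P[int(v/1.4),int(u/1.4)].round(3))
        cx=P[int(309/1.4),int(238/1.4)]; rk=P[int(299/1.4),int(503/1.4)]
    print(n)
    for a,b in((.13,.146),(.10,.109),(.08,.094)):
        m=box(cx[0]-.08,cx[0]+.08,cx[1]-.08,cx[1]+.08,a,b); q=P[m]
        if len(q)>5: 
            print('cap band',a,b,len(q),'mean',q.mean(0).round(4),'min',q.min(0).round(3),'max',q.max(0).round(3))
            if a==.08: print(cv2.minAreaRect((q[:,:2]*1000).astype(np.float32)))
    m=box(rk[0]-.13,rk[0]+.13,rk[1]-.14,rk[1]+.14,.092,.110)
    q=P[m]; print('rack',len(q),q[:,2].mean(),cv2.minAreaRect((q[:,:2]*1000).astype(np.float32)))
    m=box(rk[0]-.1,rk[0]+.1,rk[1]-.1,rk[1]+.1,.135,.18).astype(np.uint8)
    k,l,s,ce=cv2.connectedComponentsWithStats(m)
    for i in range(1,k):
        q=P[l==i]; 
        if len(q)>8: print('hnd',len(q),q.mean(0).round(4),q.min(0).round(3),q.max(0).round(3),cv2.minAreaRect((q[q[:,2]>q[:,2].max()-.006][:,:2]*1000).astype(np.float32)))
```

```text
cap [0.566 0.228 0.136]
sq [ 0.565 -0.231  0.167]
rd [ 0.586 -0.167  0.151]
bulbc [0.606 0.008 0.105]
ins [0.461 0.004 0.081]
bk1 [0.532 0.13  0.047]
bk2 [0.452 0.213 0.048]
upr [0.602 0.213 0.082]
red [0.664 0.387 0.057]
top
cap band 0.13 0.146 113 mean [0.5688 0.2394 0.1394] min [0.557 0.228 0.131] max [0.582 0.253 0.144]
cap band 0.1 0.109 327 mean [0.5677 0.2367 0.1054] min [0.541 0.212 0.1  ] max [0.598 0.268 0.109]
cap band 0.08 0.094 117 mean [0.5908 0.2278 0.0855] min [0.543 0.21  0.08 ] max [0.614 0.251 0.094]
((579.1290283203125, 228.94818115234375), (71.46256256103516, 40.0863037109375), 3.426730155944824)
rack 1818 0.09968515403146314 ((630.512939453125, -218.97308349609375), (159.8535614013672, 177.1587677001953), 71.70930480957031)
hnd 143 [ 0.5898 -0.1682  0.1481] [ 0.576 -0.181  0.136] [ 0.605 -0.154  0.153] ((591.5555419921875, -168.88067626953125), (26.537315368652344, 27.0815372467041), 27.224050521850586)
hnd 153 [ 0.5672 -0.2337  0.1609] [ 0.555 -0.25   0.137] [ 0.584 -0.222  0.169] ((568.52001953125, -235.57142639160156), (23.521329879760742, 23.69619369506836),
[... 217 characters left out ...]
0.109]
cap band 0.08 0.094 138 mean [0.5977 0.2324 0.0867] min [0.557 0.21  0.08 ] max [0.617 0.267 0.094]
((589.1066284179688, 233.65179443359375), (55.62355041503906, 50.1503791809082), 73.05886840820312)
rack 896 0.10154671197378817 ((628.0933837890625, -218.6857147216797), (162.52505493164062, 181.76747131347656), 72.15851593017578)
hnd 151 [ 0.5749 -0.2357  0.1552] [ 0.553 -0.251  0.135] [ 0.588 -0.222  0.171] ((569.7841186523438, -235.54307556152344), (23.69132423400879, 24.4647159576416), 57.670143127441406)
hnd 107 [ 0.5963 -0.17    0.147 ] [ 0.575 -0.184  0.135] [ 0.608 -0.156  0.154] ((592.869140625, -170.08689880371094), (28.899032592773438, 30.656097412109375), 72.94416046142578)
```

```bash
python3 -m crank '[{"x":-30,"y":-15,"z":-20},{"x":-40,"y":-23,"z":-20},{"x":-40,"y":-23,"z":-20},{"x":-40,"y":-23},{"x":-40,"y":-23},{"x":-40,"y":-23},{"x":-40,"y":-23},{"x":-40,"y":-23},{"x":-40,"y":-23},{"x":-40,"y":-23},{"x":-40,"y":-23},{"x":-20,"y":-10}]'
python3 - <<'E'
from h import *
o=readout.get_obs();print(o['eef_pos'],o['tool_rot'],o['contact_force'])
im,d,c=snap('wrist'); save(im,'w1.png'); print(c)
E
```

```text
schema error: expected keys jaw, x, y, z, ax, ay, az
```

All keys are needed in every row.

```bash
python3 -m crank '[{"jaw":100,"x":-30,"y":-15,"z":-20,"ax":0,"ay":0,"az":0},{"jaw":100,"x":-40,"y":-23,"z":-20,"ax":0,"ay":0,"az":0},{"jaw":100,"x":-40,"y":-23,"z":-20,"ax":0,"ay":0,"az":0},{"jaw":100,"x":-40,"y":-23,"z":0,"ax":0,"ay":0,"az":0},{"jaw":100,"x":-40,"y":-23,"z":0,"ax":0,"ay":0,"az":0},{"jaw":100,"x":-40,"y":-23,"z":0,"ax":0,"ay":0,"az":0},{"jaw":100,"x":-40,"y":-23,"z":0,"ax":0,"ay":0,"az":0},{"jaw":100,"x":-40,"y":-23,"z":0,"ax":0,"ay":0,"az":0},{"jaw":100,"x":-40,"y":-23,"z":0,"ax":0,"ay":0,"az":0},{"jaw":100,"x":-40,"y":-23,"z":0,"ax":0,"ay":0,"az":0},{"jaw":100,"x":-40,"y":-23,"z":0,"ax":0,"ay":0,"az":0},{"jaw":100,"x":-20,"y":-10,"z":0,"ax":0,"ay":0,"az":0}]'
python3 - <<'E'
from h import *
o=readout.get_obs();print(o['eef_pos'],o['tool_rot'],o['contact_force'])
im,d,c=snap('wrist'); save(im,'w1.png'); print(c)
E
```

```text
t: 1.6
eef_pos: [0.5618, 0.2517, 0.291]
tool_rot: [0.0, 0.163, 0.987, -0.001]
contact_force: [-0.2, 0.6, 0.5]
gripper_width: 1.002
[0.56178081 0.25169887 0.29096644] [ 1.01970016e-04  1.63137755e-01  9.86603042e-01 -7.07561857e-04] [-0.21590108  0.62015452  0.5228384 ]
{'fx': 371.1123664265503, 'fy': 371.1123664265503, 'cx': 280.19239060962815, 'cy': 207.55340819612226, 'R': array([[ 0.32224864,  0.94665342, -0.00176425],
       [ 0.898746  , -0.30535413,  0.31466567],
       [ 0.29734061, -0.1029862 , -0.94920093]]), 't': array([-0.41876186, -0.48731923,  0.29614425])}
```

View pics/w1.png

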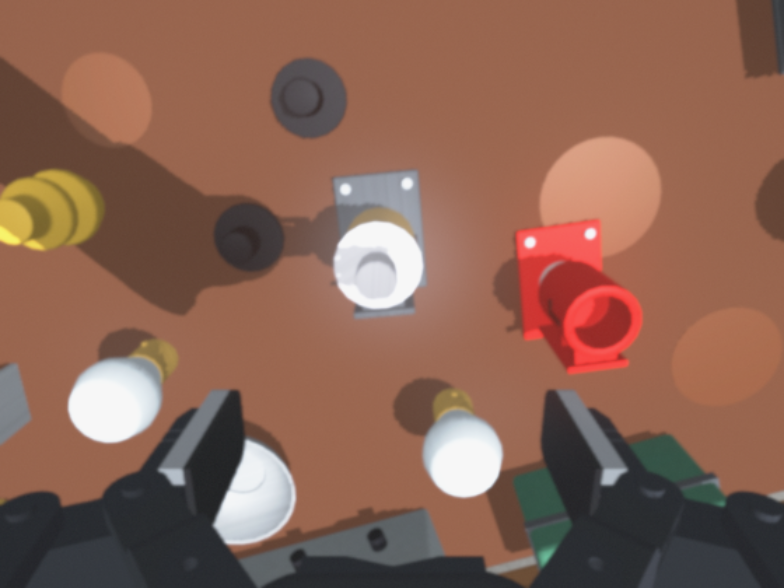

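The wrist view shows the capped socket at (378,265), its foot plate with its two bolts at (345,189) and (407,184), and the upright's top below the cap at (385,312). The gripper is clear of it. I'll refine the axis and yaw.

Run:
```python
from h import *
im,d,c=load('wrist'); P=cloud(d,c); hsv=cv2.cvtColor(im,cv2.COLOR_RGB2HSV)
near=(np.hypot(P[...,0]-.57,P[...,1]-.24)<.09)&(d>0)
white=(near&(hsv[...,1]<60)&(hsv[...,2]>150)&(P[...,2]>.098)&(P[...,2]<.15)).astype(np.uint8)
cs=max(cv2.findContours(white,0,1)[0],key=cv2.contourArea)
e=cv2.fitEllipse(cs); print('flange ell',e,ray(*e[0],c,.106),np.median(P[...,2][white>0]))
q=P[near&(P[...,2]>.136)&(P[...,2]<.147)]; print('knob',len(q),q.mean(0),(q.min(0)+q.max(0))/2)
gray=near&(hsv[...,1]<90)&(P[...,2]>.082)&(P[...,2]<.092)
q=P[gray];print('upright',len(q),q.mean(0),q.min(0),q.max(0),cv2.minAreaRect((q[:,:2]*1000).astype(np.float32)))
q=P[near&(P[...,2]>-.002)&(P[...,2]<.012)&(hsv[...,1]<90)]
print('foot',len(q),q.mean(0),cv2.minAreaRect((q[:,:2]*1000).astype(np.float32)))
a=ray(345/1.4,189/1.4,c,.008);b=ray(407/1.4,184/1.4,c,.008);print('bolts',a,b,np.degrees(np.arctan2(*(b-a)[1::-1])))
a=ray(356/1.4,317/1.4,c,.088);b=ray(413/1.4,312/1.4,c,.088);print('upr edge',a,b,np.linalg.norm(a-b),np.degrees(np.arctan2(*(b-a)[1::-1])))
```

```text
flange ell ((270.0028076171875, 187.59092712402344), (60.50822067260742, 61.88187789916992), 95.4206771850586) [0.56632681 0.23993697 0.106     ] 0.10650063382530678
knob 735 [0.56666264 0.23989826 0.14085479] [0.5671366  0.23970318 0.13988082]
upright 379 [0.59722768 0.2334827  0.08655209] [0.54071128 0.20903235 0.08202993] [0.61331525 0.26326176 0.09045858] ((575.0611572265625, 237.5585174560547), (43.600502014160156, 69.9374008178711), 76.70602416992188)
foot 4503 [0.56391956 0.23661497 0.00317626] ((581.1788330078125, 221.84622192382812), (139.30465698242188, 135.4536895751953), 5.9119873046875)
bolts [0.52375435 0.22359916 0.008     ] [0.53614578 0.27244306 0.008     ] 75.76470407994167
upr edge [0.60363217 0.20972142 0.088     ] [0.61308343 0.24938814 0.088     ] 0.04077713712058654 76.59820147279584
```

```bash
python3 -m crank '[{"jaw":80,"x":-8,"y":-9,"z":25,"ax":0,"ay":0,"az":0},{"jaw":80,"x":0,"y":0,"z":35,"ax":0,"ay":0,"az":0},{"jaw":80,"x":0,"y":0,"z":35,"ax":0,"ay":0,"az":0},{"jaw":80,"x":0,"y":0,"z":35,"ax":0,"ay":0,"az":0},{"jaw":80,"x":0,"y":0,"z":30,"ax":0,"ay":0,"az":0},{"jaw":80,"x":0,"y":0,"z":20,"ax":0,"ay":0,"az":0},{"jaw":80,"x":0,"y":0,"z":0,"ax":0,"ay":0,"az":0}]' 40
python3 - <<'E'
from h import *
im,d,c=snap('wrist'); P=cloud(d,c)
q=P[(np.hypot(P[...,0]-.567,P[...,1]-.24)<.03)&(P[...,2]>.136)&(P[...,2]<.147)&(d>0)]; print('knob',len(q),q.mean(0),(q.min(0)+q.max(0))/2)
E
```

```text
t: 2.52
eef_pos: [0.5632, 0.244, 0.1095]
tool_rot: [-0.002, 0.161, 0.987, -0.001]
contact_force: [1.1, 0.5, 0.6]
gripper_width: 0.8
knob 3671 [0.56567689 0.24013168 0.14071021] [0.5671746  0.23949848 0.13934984]
```

```bash
python3 -m crank '[{"jaw":80,"x":-4,"y":-3,"z":-1,"ax":0,"ay":0,"az":0},{"jaw":80,"x":0,"y":0,"z":0,"ax":0,"ay":0,"az":0},{"jaw":10,"x":0,"y":0,"z":0,"ax":0,"ay":0,"az":0},{"jaw":10,"x":0,"y":0,"z":0,"ax":0,"ay":0,"az":0},{"jaw":10,"x":0,"y":0,"z":0,"ax":0,"ay":0,"az":0},{"jaw":10,"x":0,"y":0,"z":0,"ax":0,"ay":0,"az":0},{"jaw":10,"x":0,"y":0,"z":0,"ax":0,"ay":0,"az":0}]' 40; python3 -c "
from h import *
for i in range(3):
    o=readout.get_obs(); print(o['eef_pos'],o['gripper_width'])"
python3 -m crank '[{"jaw":10,"x":0,"y":0,"z":-10,"ax":0,"ay":0,"az":0},{"jaw":10,"x":0,"y":0,"z":-20,"ax":0,"ay":0,"az":0},{"jaw":10,"x":0,"y":0,"z":-40,"ax":0,"ay":0,"az":0},{"jaw":10,"x":0,"y":0,"z":-40,"ax":0,"ay":0,"az":0},{"jaw":10,"x":0,"y":0,"z":0,"ax":0,"ay":0,"az":0}]'
python3 - <<'E'
from h import *
im,d,c=snap('top'); P=cloud(d,c); im,d,c=snap('wrist'); save(im,'w2.png')
E
```

```text
t: 3.45
eef_pos: [0.5679, 0.24, 0.1126]
tool_rot: [0.0, 0.161, 0.987, 0.0]
contact_force: [-0.8, 0.4, 5.7]
gripper_width: 0.289
[0.56790244 0.24003351 0.11260598] 0.2892997161815566
[0.56790244 0.24003351 0.11260598] 0.2892997161815566
[0.56790244 0.24003351 0.11260598] 0.2892997161815566
t: 4.08
eef_pos: [0.5698, 0.2404, 0.2261]
tool_rot: [0.003, 0.161, 0.987, 0.002]
contact_force: [-0.0, 0.1, -1.3]
gripper_width: 0.291
```

View pics/w2.png

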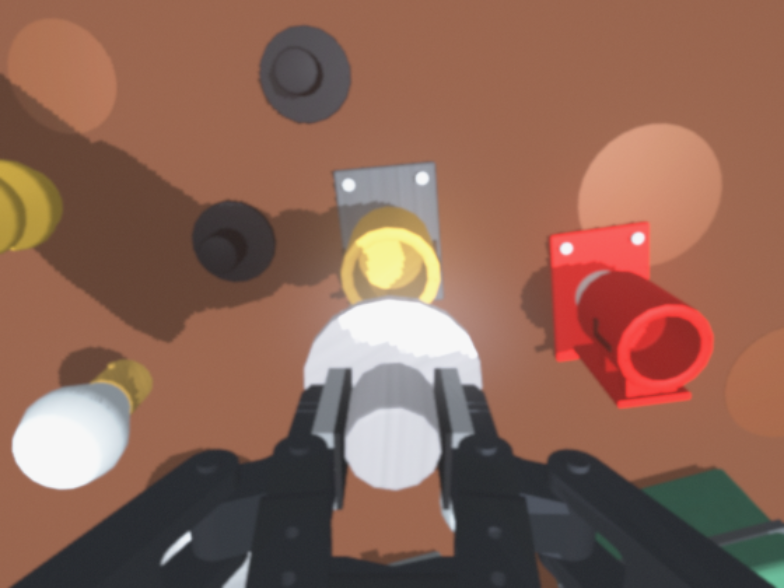

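The cap is in the grip, and the bore is open at (390,270). Next I'll carry it to bare deck near (0.46, -0.12).

```bash
python3 -m crank '[{"jaw":10,"x":-1,"y":-30,"z":0,"ax":0,"ay":0,"az":0},{"jaw":10,"x":-1,"y":-46,"z":0,"ax":0,"ay":0,"az":0},{"jaw":10,"x":-1,"y":-46,"z":0,"ax":0,"ay":0,"az":0},{"jaw":10,"x":-1,"y":-46,"z":0,"ax":0,"ay":0,"az":0},{"jaw":10,"x":-1,"y":-46,"z":0,"ax":0,"ay":0,"az":0},{"jaw":10,"x":-1,"y":-46,"z":0,"ax":0,"ay":0,"az":0},{"jaw":10,"x":-1,"y":-46,"z":0,"ax":0,"ay":0,"az":0},{"jaw":10,"x":-1,"y":-46,"z":0,"ax":0,"ay":0,"az":0},{"jaw":10,"x":-1,"y":-24,"z":0,"ax":0,"ay":0,"az":0},{"jaw":10,"x":0,"y":0,"z":20,"ax":0,"ay":0,"az":0},{"jaw":10,"x":0,"y":0,"z":35,"ax":0,"ay":0,"az":0},{"jaw":10,"x":0,"y":0,"z":0,"ax":0,"ay":0,"az":0}]'
python3 - <<'E'
from h import *
im,d,c=snap('wrist'); P=cloud(d,c); o=readout.get_obs()
e=o['eef_pos'][:2]
m=(np.hypot(P[...,0]-e[0],P[...,1]-e[1])<.15)&(P[...,2]>.01)&(d>0)
q=P[m&(P[...,2]<.1)]; print('things below 0.1 within 0.15m', len(q), q.min(0) if len(q) else '', q.max(0) if len(q) else '')
if len(q): print('nearest',np.hypot(*(q[:,:2]-e).T).min())
print(o['q'].round(2))
E
```

```text
t: 5.68
eef_pos: [0.4537, -0.1192, 0.1645]
tool_rot: [-0.004, 0.161, 0.987, -0.001]
contact_force: [0.5, -0.5, -0.9]
gripper_width: 0.282
things below 0.1 within 0.15m 8467 [ 0.43274268 -0.18791884  0.01521767] [0.6017078  0.03050173 0.09999971]
nearest 0.0963826812999099
[-0.22  0.23  0.39  2.11 -0.12  0.82  1.5 ]
```

```bash
python3 -m crank '[{"jaw":10,"x":0,"y":0,"z":30,"ax":0,"ay":0,"az":0},{"jaw":10,"x":0,"y":0,"z":40,"ax":0,"ay":0,"az":0},{"jaw":10,"x":0,"y":0,"z":40,"ax":0,"ay":0,"az":0},{"jaw":10,"x":0,"y":0,"z":20,"ax":0,"ay":0,"az":0},{"jaw":10,"x":0,"y":0,"z":8,"ax":0,"ay":0,"az":0},{"jaw":10,"x":0,"y":0,"z":2,"ax":0,"ay":0,"az":0},{"jaw":10,"x":0,"y":0,"z":2,"ax":0,"ay":0,"az":0},{"jaw":10,"x":0,"y":0,"z":0,"ax":0,"ay":0,"az":0}]'
```

```text
t: 6.72
eef_pos: [0.4572, -0.1195, 0.0259]
tool_rot: [0.001, 0.161, 0.987, 0.0]
contact_force: [-0.8, -0.5, -1.9]
gripper_width: 0.291
```

```bash
python3 -m crank '[{"jaw":10,"x":0,"y":0,"z":3,"ax":0,"ay":0,"az":0},{"jaw":10,"x":0,"y":0,"z":2,"ax":0,"ay":0,"az":0},{"jaw":10,"x":0,"y":0,"z":0,"ax":0,"ay":0,"az":0}]';python3 -m crank '[{"jaw":10,"x":0,"y":0,"z":1,"ax":0,"ay":0,"az":0},{"jaw":10,"x":0,"y":0,"z":0,"ax":0,"ay":0,"az":0}]';python3 -m crank '[{"jaw":10,"x":0,"y":0,"z":1,"ax":0,"ay":0,"az":0},{"jaw":10,"x":0,"y":0,"z":0,"ax":0,"ay":0,"az":0}]'
```

```text
t: 7.1
eef_pos: [0.4565, -0.1195, 0.0201]
tool_rot: [-0.0, 0.161, 0.987, 0.0]
contact_force: [-0.1, 0.5, -0.9]
gripper_width: 0.29
t: 7.35
eef_pos: [0.4567, -0.1195, 0.0192]
tool_rot: [-0.0, 0.161, 0.987, 0.0]
contact_force: [-0.4, 0.0, -2.0]
gripper_width: 0.29
t: 7.6
eef_pos: [0.4568, -0.1196, 0.0186]
tool_rot: [0.0, 0.161, 0.987, 0.0]
contact_force: [-1.3, 0.5, 3.8]
gripper_width: 0.292
```

```bash
python3 -m crank '[{"jaw":50,"x":0,"y":0,"z":0,"ax":0,"ay":0,"az":0},{"jaw":70,"x":0,"y":0,"z":0,"ax":0,"ay":0,"az":0},{"jaw":70,"x":0,"y":0,"z":0,"ax":0,"ay":0,"az":0},{"jaw":70,"x":0,"y":0,"z":-15,"ax":0,"ay":0,"az":0},{"jaw":70,"x":0,"y":0,"z":-40,"ax":0,"ay":0,"az":0},{"jaw":70,"x":0,"y":0,"z":-60,"ax":0,"ay":0,"az":0},{"jaw":70,"x":0,"y":0,"z":-60,"ax":0,"ay":0,"az":0},{"jaw":70,"x":0,"y":0,"z":-60,"ax":0,"ay":0,"az":0},{"jaw":70,"x":-30,"y":-15,"z":-30,"ax":0,"ay":0,"az":0},{"jaw":70,"x":-50,"y":-30,"z":0,"ax":0,"ay":0,"az":0},{"jaw":70,"x":-44,"y":-29,"z":0,"ax":0,"ay":0,"az":0},{"jaw":70,"x":0,"y":0,"z":0,"ax":0,"ay":0,"az":0}]'
python3 - <<'E'
from h import *
im,d,c=snap('wrist'); save(im,'w3.png');P=cloud(d,c);hsv=cv2.cvtColor(im,cv2.COLOR_RGB2HSV)
ok=d>0
for nm,(x,y),z0,z1 in (('sq',(.569,-.2355),.158,.175),('rd',(.592,-.1695),.143,.158)):
    m=ok&(np.hypot(P[...,0]-x,P[...,1]-y)<.03)&(P[...,2]>z0)&(P[...,2]<z1); q=P[m]
    print(nm,len(q),q.mean(0),np.percentile(q[:,2],95),cv2.minAreaRect((q[q[:,2]>q[:,2].mean()-.002][:,:2]*1000).astype(np.float32)))
q=P[ok&(P[...,2]<.108)&(P[...,2]>.093)&(np.hypot(P[...,0]-.58,P[...,1]+.2)<.1)]
print('plate',len(q),cv2.minAreaRect((q[:,:2]*1000).astype(np.float32)))
m=ok&(np.hypot(P[...,0]-.457,P[...,1]+.12)<.04)&(P[...,2]>.003)
q=P[m];print('cap',len(q))
for a,b in((.04,.055),(.008,.016)):
    r=q[(q[:,2]>a)&(q[:,2]<b)]
    if len(r):print(a,r.mean(0),r.min(0),r.max(0))
E
```

```text
t: 9.1
eef_pos: [0.5513, -0.2326, 0.2838]
tool_rot: [0.0, 0.163, 0.987, -0.001]
contact_force: [-0.5, -0.1, 0.0]
gripper_width: 0.7
sq 988 [ 0.56518789 -0.23653334  0.16540464] 0.16699183009312196 ((566.5048217773438, -237.02288818359375), (23.826810836791992, 24.107040405273438), 68.83975219726562)
rd 1066 [ 0.58697417 -0.1711695   0.14941933] 0.15099395180387748 ((588.698486328125, -170.90411376953125), (27.717960357666016, 28.34604263305664), 72.37303924560547)
plate 10137 ((577.9060668945312, -203.6851806640625), (160.33395385742188, 70.83173370361328), 71.60254669189453)
cap 2728
0.04 [ 0.45693382 -0.12004101  0.04682154] [ 0.44429829 -0.13227687  0.04022337] [ 0.46941277 -0.10618235  0.04919075]
0.008 [ 0.45671938 -0.12162281  0.01212816] [ 0.42818127 -0.14808728  0.0080785 ] [ 0.48554534 -0.09078203  0.01480691]
```

View pics/w3.png

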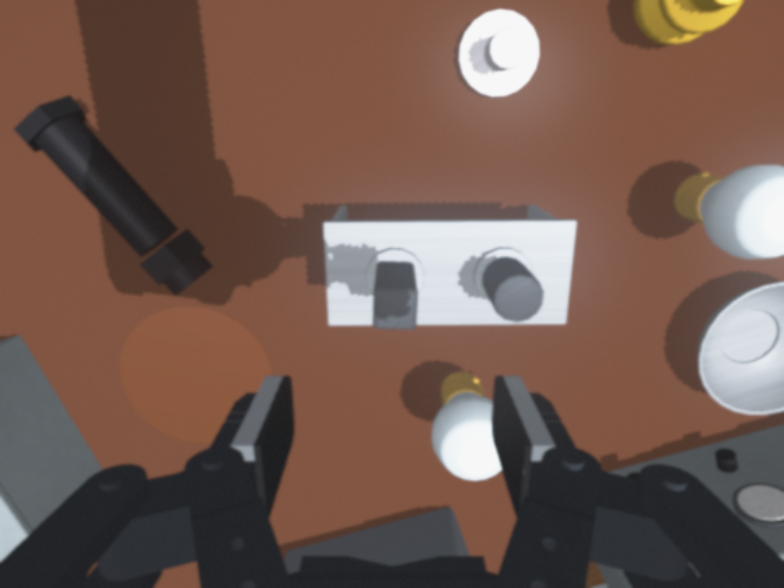

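The cap stands upright on the deck at (500,53). The square handle is at (395,290), the round one at (515,290) and a bulb at (470,435). I'll descend on the square handle with the jaws at 55%.

```bash
python3 -m crank '[{"jaw":55,"x":-16,"y":1,"z":20,"ax":0,"ay":0,"az":1},{"jaw":55,"x":0,"y":0,"z":30,"ax":0,"ay":0,"az":0},{"jaw":55,"x":0,"y":0,"z":30,"ax":0,"ay":0,"az":0},{"jaw":55,"x":0,"y":0,"z":10,"ax":0,"ay":0,"az":0},{"jaw":55,"x":0,"y":0,"z":0,"ax":0,"ay":0,"az":0},{"jaw":55,"x":0,"y":0,"z":0,"ax":0,"ay":0,"az":0}]'; python3 -c "
from h import *
im,d,c=snap('wrist');P=cloud(d,c)
q=P[(d>0)&(np.hypot(P[...,0]-.567,P[...,1]+.237)<.022)&(P[...,2]>.161)&(P[...,2]<.172)];print(len(q),q.mean(0),cv2.minAreaRect((q[:,:2]*1000).astype(np.float32)))"
```

```text
t: 9.9
eef_pos: [0.5668, -0.2334, 0.1948]
tool_rot: [0.001, 0.17, 0.985, 0.0]
contact_force: [0.6, -1.5, 0.6]
gripper_width: 0.551
2012 [ 0.56529836 -0.23641458  0.16566388] ((566.5186157226562, -236.71884155273438), (23.62059211730957, 23.885286331176758), 69.6075668334961)
```

```bash
python3 -m crank '[{"jaw":55,"x":-1,"y":-3,"z":10,"ax":0,"ay":0,"az":0},{"jaw":55,"x":0,"y":0,"z":25,"ax":0,"ay":0,"az":0},{"jaw":55,"x":0,"y":0,"z":25,"ax":0,"ay":0,"az":0},{"jaw":55,"x":0,"y":0,"z":14,"ax":0,"ay":0,"az":0},{"jaw":55,"x":0,"y":0,"z":0,"ax":0,"ay":0,"az":0},{"jaw":5,"x":0,"y":0,"z":0,"ax":0,"ay":0,"az":0},{"jaw":5,"x":0,"y":0,"z":0,"ax":0,"ay":0,"az":0},{"jaw":5,"x":0,"y":0,"z":0,"ax":0,"ay":0,"az":0},{"jaw":5,"x":0,"y":0,"z":0,"ax":0,"ay":0,"az":0},{"jaw":5,"x":0,"y":0,"z":0,"ax":0,"ay":0,"az":0}]' 70
python3 -m crank '[{"jaw":5,"x":0,"y":0,"z":0,"ax":0,"ay":0,"az":0}]'
```

```text
t: 11.2
eef_pos: [0.5668, -0.2369, 0.1204]
tool_rot: [0.001, 0.17, 0.985, -0.0]
contact_force: [-0.5, -0.8, 5.3]
gripper_width: 0.27
t: 11.32
eef_pos: [0.5668, -0.2369, 0.1204]
tool_rot: [0.001, 0.17, 0.985, -0.0]
contact_force: [-1.0, -0.3, 6.7]
gripper_width: 0.274
```

```bash
python3 -m crank '[{"jaw":5,"x":0,"y":0,"z":-10,"ax":0,"ay":0,"az":0},{"jaw":5,"x":0,"y":0,"z":-20,"ax":0,"ay":0,"az":0},{"jaw":5,"x":0,"y":0,"z":-35,"ax":0,"ay":0,"az":0},{"jaw":5,"x":0,"y":0,"z":-40,"ax":0,"ay":0,"az":0},{"jaw":5,"x":0,"y":0,"z":-30,"ax":0,"ay":0,"az":0},{"jaw":5,"x":0,"y":0,"z":-10,"ax":0,"ay":0,"az":0},{"jaw":5,"x":0,"y":0,"z":0,"ax":0,"ay":0,"az":0}]'
python3 -m crank '[{"jaw":5,"x":7,"y":20,"z":0,"ax":0,"ay":0,"az":0},{"jaw":5,"x":14,"y":40,"z":0,"ax":0,"ay":0,"az":0},{"jaw":5,"x":14,"y":40,"z":0,"ax":0,"ay":0,"az":0},{"jaw":5,"x":14,"y":40,"z":0,"ax":0,"ay":0,"az":0},{"jaw":5,"x":14,"y":40,"z":0,"ax":0,"ay":0,"az":0},{"jaw":5,"x":14,"y":40,"z":0,"ax":0,"ay":0,"az":0},{"jaw":5,"x":14,"y":40,"z":0,"ax":0,"ay":0,"az":0},{"jaw":5,"x":14,"y":40,"z":0,"ax":0,"ay":0,"az":0},{"jaw":5,"x":14,"y":40,"z":0,"ax":0,"ay":0,"az":0},{"jaw":5,"x":14,"y":40,"z":0,"ax":0,"ay":0,"az":0},{"jaw":5,"x":14,"y":40,"z":0,"ax":0,"ay":0,"az":0},{"jaw":5,"x":13,"y":29,"z":0,"ax":0,"ay":0,"az":0}]'
python3 -m crank '[{"jaw":5,"x":0,"y":0,"z":0,"ax":0,"ay":0,"az":0},{"jaw":5,"x":0,"y":0,"z":0,"ax":0,"ay":0,"az":0}]'
python3 - <<'E'
from h import *
im,d,c=snap('wrist'); save(im,'w4.png'); ims,ds,cs=snap('scene'); snap('top')
for z in(.2,.15): 
    p=np.array([.567,.24,z]); q=cs['R']@p+cs['t']; print(cs['fx']*q[0]/q[2]+cs['cx'],cs['fy']*q[1]/q[2]+cs['cy'])
o=ims[90:260,300:460]; save(o,'s4.png',4)
E
python3 -c "
import cv2,numpy as np
a=cv2.imread('pics/w4.png');b=cv2.imread('pics/s4.png')
print(a.shape,b.shape)
a=cv2.resize(a,(400,300));b=cv2.resize(b,(400,425));c=np.zeros((425,800,3),np.uint8);c[:300,:400]=a;c[:,400:]=b;cv2.imwrite('pics/m4.png',c)"
```

```text
t: 12.2
eef_pos: [0.5661, -0.2363, 0.2646]
tool_rot: [0.0, 0.17, 0.985, 0.0]
contact_force: [-0.4, -0.0, -2.5]
gripper_width: 0.27
t: 13.7
eef_pos: [0.5643, 0.2422, 0.2622]
tool_rot: [-0.001, 0.169, 0.986, -0.001]
contact_force: [0.2, -0.5, -2.1]
gripper_width: 0.273
t: 13.95
eef_pos: [0.5651, 0.2391, 0.2629]
tool_rot: [-0.001, 0.17, 0.985, -0.001]
contact_force: [0.1, -0.3, -2.2]
gripper_width: 0.273
382.9608883219116 165.6531660667622
381.1278058058642 181.19716970434746
(588, 784, 3) (680, 640, 3)
```

View pics/m4.png

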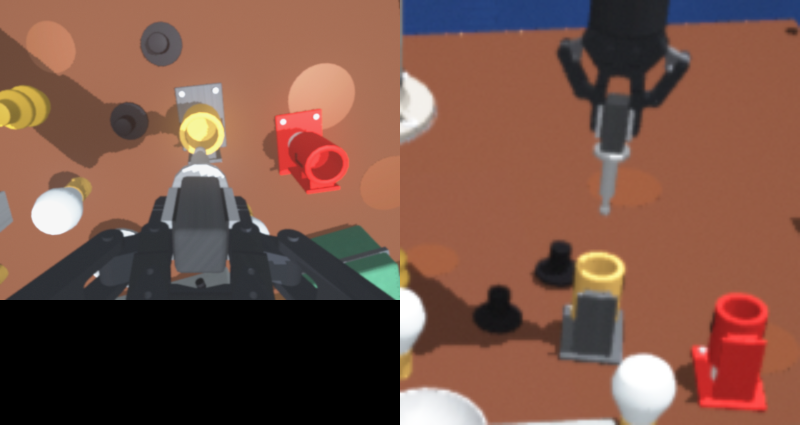

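The wrist view (left half) shows the tool gripped and the open mouth at (202,130). The scene view (right half) shows the tool hanging vertically above and behind the socket. I'll measure the ball and rim in both views.

Run:
```python
from h import *
for n in('wrist','scene','top'):
    im,d,c=load(n);P=cloud(d,c);hsv=cv2.cvtColor(im,cv2.COLOR_RGB2HSV)
    near=(d>0)&(np.hypot(P[...,0]-.567,P[...,1]-.24)<.05); z=P[...,2]
    print(n)
    for a,b in((.16,.182),(.186,.192),(.195,.240)):
        q=P[near&(z>a)&(z<b)]
        if len(q)>3: print(' tool',a,b,len(q),q.mean(0).round(4),q.min(0).round(4),q.max(0).round(4))
    q=P[near&(z>.095)&(z<.106)]
    if len(q)>20:
        (x,y),r=cv2.minEnclosingCircle((q[:,:2]*1000).astype(np.float32)); print(' rim',len(q),q.mean(0).round(4),x,y,r)
    m=(near&(z>.155)&(z<.185)).astype(np.uint8); 
    v,u=np.nonzero(m); 
    if len(u): print(' ball px',u.min(),u.max(),v.min(),v.max())
    p=c['R']@np.array([.565,.239,.1725])+c['t'];print(' pred px',c['fx']*p[0]/p[2]+c['cx'],c['fy']*p[1]/p[2]+c['cy'],'ball r px',6e-3*c['fx']/p[2])
```

```text
wrist
 tool 0.16 0.182 118 [0.5613 0.24   0.1757] [0.559  0.2341 0.171 ] [0.5663 0.2446 0.1815]
 tool 0.195 0.24 281 [0.5588 0.2411 0.2048] [0.5568 0.2322 0.195 ] [0.5663 0.2469 0.2157]
 rim 1280 [0.5642 0.2409 0.0996] 567.284423828125 239.22366333007812 27.106273651123047
 ball px 272 288 205 214
 pred px 280.40628450571853 213.4277735555739 ball r px 9.016674688375321
scene
 tool 0.16 0.182 13 [0.5686 0.2377 0.1765] [0.5641 0.2334 0.1714] [0.5723 0.2421 0.1806]
 tool 0.186 0.192 6 [0.5676 0.2384 0.1883] [0.5666 0.2352 0.1862] [0.5688 0.2413 0.1908]
 tool 0.195 0.24 84 [0.5718 0.2372 0.2171] [0.5619 0.2303 0.1958] [0.58   0.2459 0.2384]
 rim 142 [0.5723 0.239  0.1003] 570.6654052734375 241.84645080566406 30.045846939086914
 ball px 380 383 171 175
 pred px 381.41992447873906 173.89792958406392 ball r px 2.2116817616334195
top
 tool 0.16 0.182 10 [0.5659 0.2367 0.1748] [0.5623 0.2346 0.1723] [0.5713 0.241  0.1795]
 rim 177 [0.5683 0.2383 0.0992] 568.5348510742188 240.0883026123047 27.43149185180664
 ball px 159 162 215 219
 pred px 160.36064623546628 217.9694722187867 ball r px 2.7276631385376335
```

```bash
python3 -m crank '[{"jaw":5,"x":-10,"y":1,"z":10,"ax":0,"ay":0,"az":0},{"jaw":5,"x":-8,"y":2,"z":20,"ax":0,"ay":0,"az":0},{"jaw":5,"x":0,"y":0,"z":20,"ax":0,"ay":0,"az":0},{"jaw":5,"x":0,"y":0,"z":10,"ax":0,"ay":0,"az":0},{"jaw":5,"x":0,"y":0,"z":0,"ax":0,"ay":0,"az":0},{"jaw":5,"x":0,"y":0,"z":0,"ax":0,"ay":0,"az":0},{"jaw":5,"x":0,"y":0,"z":0,"ax":0,"ay":0,"az":0}]'
python3 - <<'E'
from h import *
F=[]
im,d,c=snap('wrist'); snap('scene'); o=readout.get_obs(); print(o['eef_pos'],o['contact_force'])
P=cloud(d,c)
p=c['R']@np.array([.5673,.2396,.1])+c['t'];u=int(c['fx']*p[0]/p[2]+c['cx']);v=int(c['fy']*p[1]/p[2]+c['cy']);print(u,v)
e=o['eef_pos'];p=c['R']@np.array([e[0],e[1],e[2]-.0904])+c['t'];print('ball pred',c['fx']*p[0]/p[2]+c['cx'],c['fy']*p[1]/p[2]+c['cy'])
save(im[v-70:v+70,u-90:u+90],'w5.png',4)
near=(d>0)&(np.hypot(P[...,0]-.567,P[...,1]-.24)<.05); z=P[...,2]
q=P[near&(z>.096)&(z<.105)];(x,y),r=cv2.minEnclosingCircle((q[:,:2]*1000).astype(np.float32)); print(' rim',len(q),x,y,r)
E
```

```text
t: 14.98
eef_pos: [0.584, 0.2373, 0.2051]
tool_rot: [0.001, 0.17, 0.985, 0.0]
contact_force: [-0.1, 0.8, -2.0]
gripper_width: 0.269
[0.58387973 0.23721566 0.20494729] [ 1.00471729  0.7382421  -2.34217178]
275 183
ball pred 279.9914823861912 212.94143851162968
 rim 1955 567.4752197265625 239.51983642578125 26.928241729736328
```

View pics/w5.png

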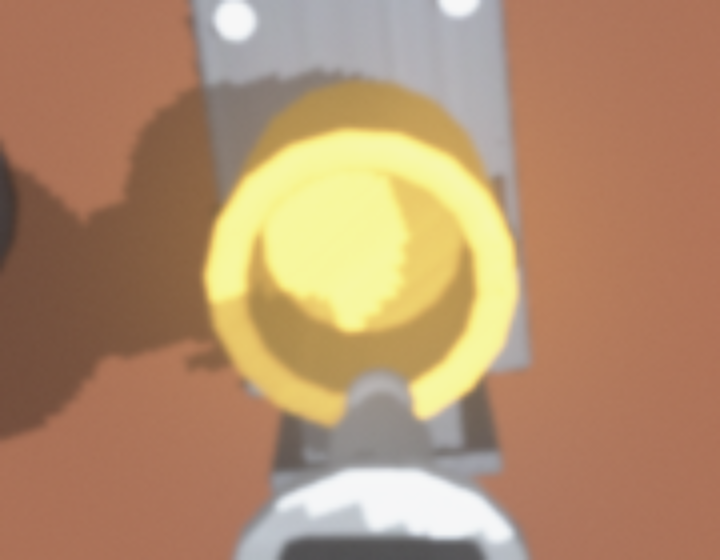

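```bash
python3 -m crank '[{"jaw":5,"x":0,"y":-2,"z":4,"ax":0,"ay":0,"az":0},{"jaw":5,"x":0,"y":0,"z":4,"ax":0,"ay":0,"az":0},{"jaw":5,"x":0,"y":0,"z":3,"ax":0,"ay":0,"az":0},{"jaw":5,"x":0,"y":0,"z":2,"ax":0,"ay":0,"az":0},{"jaw":5,"x":0,"y":0,"z":0,"ax":0,"ay":0,"az":0},{"jaw":5,"x":0,"y":0,"z":0,"ax":0,"ay":0,"az":0}]'
python3 - <<'E'
from h import *
f=[]
for i in range(4):
    eyes.read_camera('wrist'); o=readout.get_obs(); f.append(np.r_[o['contact_force'],o['eef_pos']])
print(np.mean(f,0).round(4), np.std(f,0).round(4))
a=np.radians(-13.8-10*np.arange(38)); X=16.5*np.cos(a-np.radians(160.4));Y=16.5*np.cos(a-np.radians(70.4))
X=X.round(1);Y=Y.round(1)
for i in range(37): print(i+1,(X[i+1]-X[i]).round(1),(Y[i+1]-Y[i]).round(1),end=' | ')
print(X[-2]-X[0],Y[-2]-Y[0])
E
```

```text
t: 15.82
eef_pos: [0.5828, 0.2351, 0.1914]
tool_rot: [-0.0, 0.17, 0.985, -0.0]
contact_force: [-0.5, -0.0, -0.1]
gripper_width: 0.273
[-1.0391 -0.5548 -0.691   0.5829  0.2351  0.1914] [0.3133 0.5148 0.8618 0.     0.     0.    ]
1 -0.1 -2.9 | 2 0.5 -2.8 | 3 1.0 -2.8 | 4 1.4 -2.5 | 5 1.8 -2.2 | 6 2.1 -1.9 | 7 2.5 -1.5 | 8 2.7 -1.0 | 9 2.8 -0.5 | 10 2.9 -0.1 | 11 2.8 0.5 | 12 2.8 1.0 | 13 2.5 1.4 | 14 2.2 1.8 | 15 1.9 2.1 | 16 1.5 2.5 | 17 1.0 2.7 | 18 0.5 2.8 | 19 0.1 2.9 | 20 -0.5 2.8 | 21 -1.0 2.8 | 22 -1.4 2.5 | 23 -1.8 2.2 | 24 -2.1 1.9 | 25 -2.5 1.5 | 26 -2.7 1.0 | 27 -2.8 0.5 | 28 -2.9 0.1 | 29 -2.8 -0.5 | 30 -2.8 -1.0 | 31 -2.5 -1.4 | 32 -2.2 -1.8 | 33 -1.9 -2.1 | 34 -1.5 -2.5 | 35 -1.0 -2.7 | 36 -0.5 -2.8 | 37 -0.1 -2.9 | 0.0 0.0
```

Vertical force rose by about 1.6 N, so compression is about 4 mm, matching the geometry. I'll press 1 mm more, then run the circle.

```bash
python3 -m crank '[{"jaw":5,"x":0,"y":0,"z":1,"ax":0,"ay":0,"az":0},{"jaw":5,"x":-0.1,"y":-2.9,"z":0,"ax":0,"ay":0,"az":0},{"jaw":5,"x":0.5,"y":-2.8,"z":0,"ax":0,"ay":0,"az":0},{"jaw":5,"x":1.0,"y":-2.8,"z":0,"ax":0,"ay":0,"az":0},{"jaw":5,"x":1.4,"y":-2.5,"z":0,"ax":0,"ay":0,"az":0},{"jaw":5,"x":1.8,"y":-2.2,"z":0,"ax":0,"ay":0,"az":0},{"jaw":5,"x":2.1,"y":-1.9,"z":0,"ax":0,"ay":0,"az":0},{"jaw":5,"x":2.5,"y":-1.5,"z":0,"ax":0,"ay":0,"az":0},{"jaw":5,"x":2.7,"y":-1.0,"z":0,"ax":0,"ay":0,"az":0},{"jaw":5,"x":2.8,"y":-0.5,"z":0,"ax":0,"ay":0,"az":0}]'
python3 - <<'E'
from h import *
im,d,c=snap('wrist'); o=readout.get_obs(); e=o['eef_pos']-[.5675,.2395,0]; print(e,np.hypot(*e[:2]),np.degrees(np.arctan2(e[1],e[0])),o['contact_force'])
E
```

```text
t: 17.27
eef_pos: [0.5629, 0.222, 0.1902]
tool_rot: [0.0, 0.17, 0.985, -0.001]
contact_force: [2.1, -0.1, 1.0]
gripper_width: 0.269
[-0.00502046 -0.01726288  0.19013413] 0.017978099255222924 -106.2157153102269 [1.25386675 0.05296728 0.58394542]
```

```bash
python3 -m crank '[{"jaw":5,"x":2.8,"y":0.2,"z":0,"ax":0,"ay":0,"az":0},{"jaw":5,"x":2.7,"y":0.8,"z":0,"ax":0,"ay":0,"az":0},{"jaw":5,"x":2.7,"y":1.3,"z":0,"ax":0,"ay":0,"az":0},{"jaw":5,"x":2.4,"y":1.6,"z":0,"ax":0,"ay":0,"az":0},{"jaw":5,"x":2.2,"y":1.8,"z":0,"ax":0,"ay":0,"az":0},{"jaw":5,"x":1.9,"y":2.1,"z":0,"ax":0,"ay":0,"az":0},{"jaw":5,"x":1.5,"y":2.5,"z":0,"ax":0,"ay":0,"az":0},{"jaw":5,"x":1.0,"y":2.7,"z":0,"ax":0,"ay":0,"az":0},{"jaw":5,"x":0.5,"y":2.8,"z":0,"ax":0,"ay":0,"az":0}]'
python3 - <<'E'
from h import *
o=readout.get_obs(); e=o['eef_pos']-[.5675,.2395,0]; print(e,np.hypot(*e[:2]),np.degrees(np.arctan2(e[1],e[0])),o['contact_force'])
E
```

```text
t: 18.45
eef_pos: [0.5515, 0.2433, 0.1901]
tool_rot: [-0.0, 0.17, 0.985, -0.001]
contact_force: [2.3, -3.0, 0.4]
gripper_width: 0.274
[-0.01604271  0.00378078  0.19008515] 0.016482198367803874 166.73910965679397 [ 2.31033772 -3.04628833  0.40027279]
```

```bash
python3 -m crank '[{"jaw":5,"x":0.1,"y":2.9,"z":0,"ax":0,"ay":0,"az":0},{"jaw":5,"x":-0.5,"y":2.8,"z":0,"ax":0,"ay":0,"az":0},{"jaw":5,"x":-1.0,"y":2.8,"z":0,"ax":0,"ay":0,"az":0},{"jaw":5,"x":-1.4,"y":2.5,"z":0,"ax":0,"ay":0,"az":0},{"jaw":5,"x":-1.8,"y":2.2,"z":0,"ax":0,"ay":0,"az":0},{"jaw":5,"x":-2.1,"y":1.9,"z":0,"ax":0,"ay":0,"az":0},{"jaw":5,"x":-2.5,"y":1.5,"z":0,"ax":0,"ay":0,"az":0},{"jaw":5,"x":-2.7,"y":1.0,"z":0,"ax":0,"ay":0,"az":0},{"jaw":5,"x":-2.8,"y":0.5,"z":0,"ax":0,"ay":0,"az":0}]'
python3 - <<'E'
from h import *
o=readout.get_obs(); e=o['eef_pos']-[.5675,.2395,0]; print(e,np.hypot(*e[:2]),np.degrees(np.arctan2(e[1],e[0])),o['contact_force'])
E
```

```text
t: 19.58
eef_pos: [0.5717, 0.2563, 0.1903]
tool_rot: [-0.0, 0.17, 0.985, 0.0]
contact_force: [-2.4, -1.2, -0.0]
gripper_width: 0.279
[0.00420119 0.01684484 0.19034503] 0.017360837150876784 75.99583107389617 [-2.36737973 -1.23897667 -0.04127369]
```

```bash
python3 -m crank '[{"jaw":5,"x":-2.9,"y":-0.1,"z":0,"ax":0,"ay":0,"az":0},{"jaw":5,"x":-2.8,"y":-0.6,"z":0,"ax":0,"ay":0,"az":0},{"jaw":5,"x":-2.8,"y":-1.1,"z":0,"ax":0,"ay":0,"az":0},{"jaw":5,"x":-2.5,"y":-1.5,"z":0,"ax":0,"ay":0,"az":0},{"jaw":5,"x":-2.2,"y":-1.8,"z":0,"ax":0,"ay":0,"az":0},{"jaw":5,"x":-1.9,"y":-2.1,"z":0,"ax":0,"ay":0,"az":0},{"jaw":5,"x":-1.5,"y":-2.5,"z":0,"ax":0,"ay":0,"az":0},{"jaw":5,"x":-1.0,"y":-2.7,"z":0,"ax":0,"ay":0,"az":0},{"jaw":5,"x":-0.5,"y":-2.8,"z":0,"ax":0,"ay":0,"az":0},{"jaw":5,"x":-0.1,"y":-2.9,"z":0,"ax":0,"ay":0,"az":0},{"jaw":5,"x":0,"y":0,"z":0,"ax":0,"ay":0,"az":0}]'
python3 - <<'E'
from h import *
snap('wrist')
o=readout.get_obs(); e=o['eef_pos']-[.5675,.2395,0]; print(e,np.hypot(*e[:2]),np.degrees(np.arctan2(e[1],e[0])),o['contact_force'])
E
```

```text
t: 20.95
eef_pos: [0.5828, 0.2317, 0.1903]
tool_rot: [0.0, 0.17, 0.985, -0.001]
contact_force: [-0.7, 0.2, -0.8]
gripper_width: 0.27
[ 0.01524702 -0.00785636  0.19030514] 0.01715208244283779 -27.260768473706957 [-1.67859043  0.49602644 -0.42846837]
```

```bash
python3 -m crank '[{"jaw":5,"x":0,"y":0,"z":-8,"ax":0,"ay":0,"az":0},{"jaw":5,"x":0,"y":0,"z":-20,"ax":0,"ay":0,"az":0},{"jaw":5,"x":0,"y":0,"z":-30,"ax":0,"ay":0,"az":0},{"jaw":5,"x":0,"y":0,"z":-20,"ax":0,"ay":0,"az":0}]'
python3 -m crank '[{"jaw":5,"x":-7,"y":-20,"z":0,"ax":0,"ay":0,"az":0},{"jaw":5,"x":-13,"y":-40,"z":0,"ax":0,"ay":0,"az":0},{"jaw":5,"x":-13,"y":-40,"z":0,"ax":0,"ay":0,"az":0},{"jaw":5,"x":-13,"y":-40,"z":0,"ax":0,"ay":0,"az":0},{"jaw":5,"x":-13,"y":-40,"z":0,"ax":0,"ay":0,"az":0},{"jaw":5,"x":-13,"y":-40,"z":0,"ax":0,"ay":0,"az":0},{"jaw":5,"x":-13,"y":-40,"z":0,"ax":0,"ay":0,"az":0},{"jaw":5,"x":-13,"y":-40,"z":0,"ax":0,"ay":0,"az":0},{"jaw":5,"x":-13,"y":-40,"z":0,"ax":0,"ay":0,"az":0},{"jaw":5,"x":-13,"y":-40,"z":0,"ax":0,"ay":0,"az":0},{"jaw":5,"x":-13,"y":-40,"z":0,"ax":0,"ay":0,"az":0},{"jaw":5,"x":-5,"y":-26,"z":0,"ax":0,"ay":0,"az":0}]'
python3 -m crank '[{"jaw":5,"x":0,"y":0,"z":0,"ax":0,"ay":0,"az":0},{"jaw":5,"x":0,"y":0,"z":0,"ax":0,"ay":0,"az":0},{"jaw":5,"x":0,"y":0,"z":0,"ax":0,"ay":0,"az":0}]'
```

```text
t: 21.5
eef_pos: [0.5835, 0.2323, 0.2701]
tool_rot: [0.001, 0.17, 0.985, 0.0]
contact_force: [-0.3, 0.3, -2.4]
gripper_width: 0.276
t: 23.0
eef_pos: [0.5647, -0.2394, 0.2672]
tool_rot: [-0.001, 0.172, 0.985, -0.001]
contact_force: [0.2, -0.8, -2.3]
gripper_width: 0.272
t: 23.38
eef_pos: [0.5672, -0.2339, 0.2678]
tool_rot: [-0.0, 0.169, 0.986, 0.0]
contact_force: [0.1, 0.7, -2.9]
gripper_width: 0.274
```

```bash
python3 -m crank '[{"jaw":5,"x":-1,"y":-3,"z":15,"ax":0,"ay":0,"az":0},{"jaw":5,"x":0,"y":0,"z":25,"ax":0,"ay":0,"az":0},{"jaw":5,"x":0,"y":0,"z":10,"ax":0,"ay":0,"az":0},{"jaw":5,"x":0,"y":0,"z":0,"ax":0,"ay":0,"az":0},{"jaw":5,"x":0,"y":0,"z":0,"ax":0,"ay":0,"az":0},{"jaw":5,"x":0,"y":0,"z":0,"ax":0,"ay":0,"az":0}]'
python3 - <<'E'
from h import *
im,d,c=snap('wrist');o=readout.get_obs();print(o['eef_pos'])
def pr(p): p=c['R']@np.array(p)+c['t'];return c['fx']*p[0]/p[2]+c['cx'],c['fy']*p[1]/p[2]+c['cy']
print('hole',pr([.5667,-.237,.1]),'ball',pr(o['eef_pos']-[0,0,.0904]))
u,v=map(int,pr([.5667,-.237,.1])); print(u,v,'crop origin',u-70,v-60)
save(im[v-60:v+60,u-70:u+70],'w6.png',5)
E
```

```text
t: 24.12
eef_pos: [0.5676, -0.2384, 0.2191]
tool_rot: [0.001, 0.17, 0.985, -0.0]
contact_force: [0.3, 0.6, -1.5]
gripper_width: 0.275
[ 0.56751099 -0.23833093  0.21902496]
hole (np.float64(281.6300632255968), np.float64(198.65470978257034)) ball (np.float64(280.2997908359406), np.float64(212.9952666168912))
281 198 crop origin 211 138
```

View pics/w6.png

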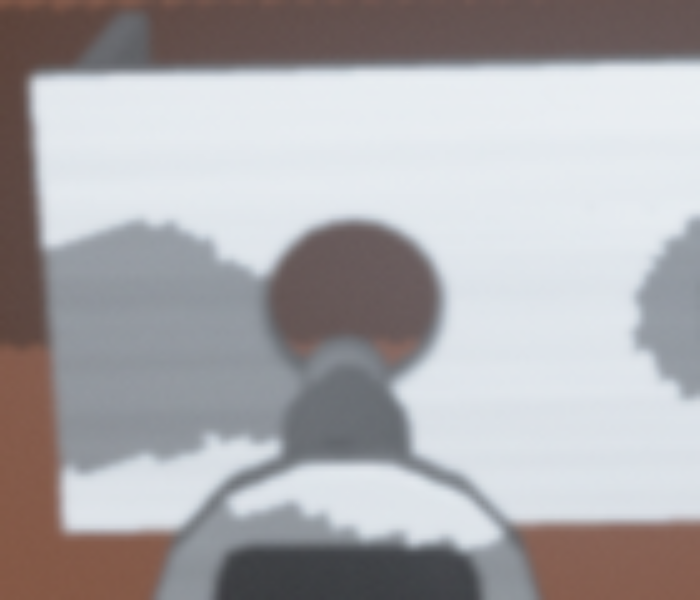

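The hole is at crop (353,305) and the ball at (347,375), both where predicted, about 1 mm apart laterally. Lowering.

```bash
python3 -m crank '[{"jaw":5,"x":1,"y":1,"z":5,"ax":0,"ay":0,"az":0},{"jaw":5,"x":0,"y":0,"z":15,"ax":0,"ay":0,"az":0},{"jaw":5,"x":0,"y":0,"z":25,"ax":0,"ay":0,"az":0},{"jaw":5,"x":0,"y":0,"z":25,"ax":0,"ay":0,"az":0},{"jaw":5,"x":0,"y":0,"z":20,"ax":0,"ay":0,"az":0},{"jaw":5,"x":0,"y":0,"z":5,"ax":0,"ay":0,"az":0},{"jaw":5,"x":0,"y":0,"z":0,"ax":0,"ay":0,"az":0},{"jaw":5,"x":0,"y":0,"z":0,"ax":0,"ay":0,"az":0}]'
python3 -m crank '[{"jaw":5,"x":0,"y":0,"z":2,"ax":0,"ay":0,"az":0},{"jaw":5,"x":0,"y":0,"z":0,"ax":0,"ay":0,"az":0},{"jaw":5,"x":0,"y":0,"z":0,"ax":0,"ay":0,"az":0}]'
```

```text
t: 25.18
eef_pos: [0.5671, -0.2372, 0.1242]
tool_rot: [0.001, 0.17, 0.985, -0.0]
contact_force: [0.3, -0.1, -1.6]
gripper_width: 0.272
t: 25.55
eef_pos: [0.5666, -0.2368, 0.1215]
tool_rot: [0.0, 0.17, 0.985, 0.0]
contact_force: [0.5, -0.3, -1.6]
gripper_width: 0.271
```

```bash
python3 -m crank '[{"jaw":5,"x":0,"y":0,"z":1,"ax":0,"ay":0,"az":0},{"jaw":5,"x":0,"y":0,"z":0,"ax":0,"ay":0,"az":0},{"jaw":5,"x":0,"y":0,"z":0,"ax":0,"ay":0,"az":0}]'
python3 -m crank '[{"jaw":20,"x":0,"y":0,"z":0,"ax":0,"ay":0,"az":0},{"jaw":40,"x":0,"y":0,"z":0,"ax":0,"ay":0,"az":0},{"jaw":55,"x":0,"y":0,"z":0,"ax":0,"ay":0,"az":0},{"jaw":55,"x":0,"y":0,"z":0,"ax":0,"ay":0,"az":0},{"jaw":55,"x":0,"y":0,"z":-10,"ax":0,"ay":0,"az":0},{"jaw":55,"x":0,"y":0,"z":-25,"ax":0,"ay":0,"az":0},{"jaw":55,"x":0,"y":0,"z":-40,"ax":0,"ay":0,"az":0},{"jaw":55,"x":0,"y":0,"z":-50,"ax":0,"ay":0,"az":0},{"jaw":55,"x":0,"y":0,"z":-50,"ax":0,"ay":0,"az":0},{"jaw":55,"x":0,"y":0,"z":0,"ax":0,"ay":0,"az":0}]'
python3 - <<'E'
from h import *
im,d,c=snap('wrist'); save(im,'w7.png'); P=cloud(d,c)
for x,y,a,b in((.567,-.237,.158,.175),(.588,-.171,.143,.158)):
    q=P[(d>0)&(np.hypot(P[...,0]-x,P[...,1]-y)<.03)&(P[...,2]>a)&(P[...,2]<b)];print(len(q),q.mean(0),np.percentile(q[:,2],95))
im,d,c=snap('top'); save(im,'top1.png')
a=cv2.imread('pics/w7.png');b=cv2.imread('pics/top1.png')
cv2.imwrite('pics/m7.png',np.hstack([cv2.resize(a,(400,300)),cv2.resize(b,(400,300))]))
E
```

```text
t: 25.92
eef_pos: [0.5666, -0.2369, 0.1204]
tool_rot: [0.0, 0.17, 0.985, 0.0]
contact_force: [-0.6, 0.7, -0.7]
gripper_width: 0.272
t: 27.18
eef_pos: [0.5685, -0.2383, 0.3006]
tool_rot: [0.004, 0.17, 0.985, -0.0]
contact_force: [0.1, -0.0, -0.3]
gripper_width: 0.551
944 [ 0.56558266 -0.23657861  0.1654911 ] 0.16704014203221224
1013 [ 0.58721119 -0.17120789  0.14944566] 0.1510705956985195
```

View pics/m7.png

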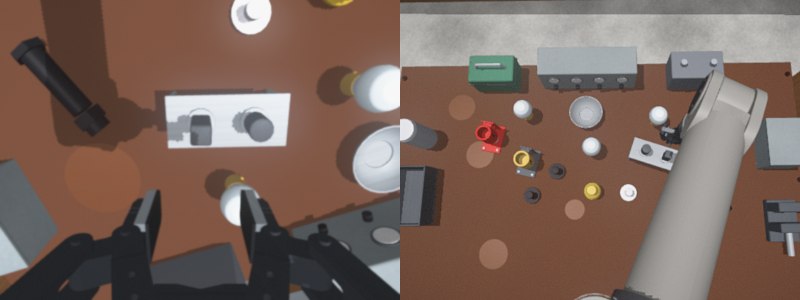

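The wrist half shows the tool back in its hole at (200,130), with the brush unchanged at (260,127) and the cap upright at (250,12). The top half shows the open socket at (522,158), the cap at (628,192), and the bystanders where they were. Handing in.

```bash
python3 -c "
from station import ticket; print(ticket.hand_in())"
```

```text
the job is handed in; nothing more can be done
None
```

The job is done and handed in at about 27 s of the 72 s allowed. No verdict was reported.

- **Cap:** it came off the socket and stands knob up on bare deck at about (0.457, -0.120). Its knob top measured about 47–49 mm above the deck, so it is seated on its spigot.
- **Deburring circle:** I ran one clockwise circle from the upright side and finished about 13° past the start.
    - **Radius:** at the five points I checked, the nose was 16.0 to 18.0 mm from the axis. It was 18.0 mm a quarter of the way round, about 1.5 mm wide, so I corrected the path there. That is still inside the 20 mm edge.
    - **Spring:** geometry puts the compression at about 4 to 6 mm of the 10 mm stroke. Force readings gave roughly 1.5 to 3 N, with up to about 1 N of noise, so the upper readings do not by themselves rule out more than 6 mm. I did not measure the compression directly.
- **Tool return:** the deburrer hangs back in its own hole. Its handle top is at 0.167 m and its position is within 1 mm of the start. The brush is unchanged, and the last pictures show nothing else displaced, though the arm hid part of the top view.

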